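Find the loose hatch of a service box and push it open

ROBOT

A 7-joint arm with a two-finger parallel gripper is mounted at the origin on a cart in front of the work surface, level with it; the furniture and walls round the work are solid. World frame = base frame: x ahead of the robot, y to its left, z up, the work surface at z = 0. Lengths are in mm, angles in rad, forces in N, time in s.
With the tool pointing down it reaches from about 425 to 1025 mm from the base axis. Payload 3.6 kg.
Tool frame: the origin (TCP) lies at the very end of the fingers, on their centre line; the grasp point (between the pads) lies 19 mm behind it; z points along the fingers, y is the line along which they close (so a half turn about z gives the same grasp; the last joint's range is limited). The gripper opens to 85 mm and grips with 20 to 120 N. Pads are 22 mm wide; open, the fingers measure 114 mm over their backs; the gripper's body (76 mm by 85 mm) begins 54 mm behind the grasp point. The pads swing forward as they close: fully open they stand 13 mm farther back than shut.
Start: joints at [1.083, 0.591, 0.048, 1.609, -0.033, 0.943, -0.034], TCP at [278.854, -669.231, 231.302] pointing down, gripper open.
Joint ranges: [-2.69, 2.69], [-0.47, 2.24], [-1.27, 1.36], [0.19, 2.51], [-1.53, 4.68], [0.08, 2.07], [-3.09, 3.09]. Speed limits (rad/s): [2.57, 2.57, 3.14, 3.14, 3.14, 3.14, 3.14].

INTERFACE

Orientations are given as a unit quaternion [w, x, y, z].
In Python, from plant import ctrl gives the robot as it stands.
- The arm moves only by the tool arm_command, never from a script. Its argument "motion" is a list of rows, each an object with "gripper": the closure, from -1 (fully open) to 1 (shut), so that 0 is half open; "xyz": the shift along the tool's x, y, z normalised to -1 to 1, where 1 is 5 cm, a list of three; "turn": the turn about the tool's z normalised to -1 to 1, where 1 is 45 degrees. In form: [{"gripper": gripper, "xyz": [dx, dy, dz], "turn": turn}, ...]. A call has exactly 10 rows; each row shifts and turns the commanded pose from where the row before left it, along the tool's axes as they then stand; what a row does not reach is not made up. A row lasts 1/10 s, in which the tool goes at most 50 mm and 8.59 degrees, less where a joint would pass 70% of its speed; a pose out of reach is approached as far as the arm can. A call with a number of a shift or a turn outside -1 to 1 is refused whole. A call with a gripper value outside its range is refused whole. The fingers move at their own pace and stop on an object; "squeeze" is the grip in N (left out, the last holds). Time passes only in rows, so rows that do not move let the fingers close, or fill a call up. It gives the time, the measured TCP pose, the force, the opening and the grip force at its end, in the units of the state.
- ctrl.get_obs(): the state, without advancing time (a new reading comes with each control period).
- ctrl.camera(name): name is "scene" or "top"; returns the picture (400x640x3 uint8, red, green, blue); there is no depth.
- ctrl.camera_info(name): a dict with "camera_matrix" (3x3 intrinsics, pixels), "position" and "orientation" of the camera in the world. Camera axes: x right, y down, z forward; pixel columns grow to the right and rows downward; lengths in mm; the calibration is good to about 2 mm. A picture is of the moment at which its call begins. camera_info takes no time and is no camera call.
- ctrl.sign_off(): hands the job in; it is judged then, once.
The state is a dict: "time": time; "joint_pos": joint angles; "qd": joint speeds; "effort": joint torques, N m; "eef_pos": TCP position; "tcp_rot": TCP orientation; "force": force on the tool from outside, world axes, zero at the start; "torque": the same for the moment, N m; "finger_gap": finger opening in mm; "gripper_force": force on a finger pad.
Only numpy, scipy, OpenCV 4.12 (cv2) and the standard library are available. Lean on these libraries where they do the work, as an engineer would, in place of code of your own. Each camera call takes 0.05 s, during which the arm holds its last target. There are 200 camera calls.

TASK

Three of the four hatches on the grey service box are held by their catches and one is loose: press the orange marks lightly with a fingertip, one hatch after another, until you find the hatch that rocks, and do not force the ones that are held. Push that hatch down into the box until it stands steeply open, at least 50 degrees, then draw the hand away; it stays open by itself. Only touch and push: grasp and lift nothing, and leave the tape, reel, battery and screwdriver round the box where they are.

Things in the scene. Friction and masses are not known exactly. Their poses are not given: they have to be found in the camera images.
- service_box: grey box fixed to the bench, 94 (x) x 328 (y) x 80 mm tall, four identical aluminium hatches in a row in its top, flush with the rim. Origin at the centre of its underside, x across the box away from the robot, y along the row to hatch 1, z up. Each hatch is held by a hidden catch except one, a different one from time to time; it cannot be seen which.
- hatch_1 (a joint): angle (rad) of hatch 1, counted from the box's +y end: flap 78 (x) x 72 (y) x 5 mm, pivot along the box's y at x = +19, z = 77.5 mm in the box. 0 shut; grows to 1.2 (stop) as the side nearer the robot (58 mm long) goes down into the box and the far side (20 mm) rises. Held: gives under 3 mm at its mark at 20 N. Loose: turns under about 1 N there and stays where it is left.
- mark_1 (a point): centre of the flat orange dot, 18 mm across, on top of hatch 1, where to press: 30 mm from the pivot towards the robot, midway across in y, 80 mm above the bench when shut; moves with the hatch. A 20 mm wide fingertip pushed straight down here to 35 mm below the rim tilts the loose hatch about 1 rad; the compartment below is 76 mm wide (y) and free that deep.
- hatch_2 (a joint): angle (rad) of hatch 2, counted from the box's +y end: flap 78 (x) x 72 (y) x 5 mm, pivot along the box's y at x = +19, z = 77.5 mm in the box. 0 shut; grows to 1.2 (stop) as the side nearer the robot (58 mm long) goes down into the box and the far side (20 mm) rises. Held: gives under 3 mm at its mark at 20 N. Loose: turns under about 1 N there and stays where it is left.
- mark_2 (a point): centre of the flat orange dot, 18 mm across, on top of hatch 2, where to press: 30 mm from the pivot towards the robot, midway across in y, 80 mm above the bench when shut; moves with the hatch. A 20 mm wide fingertip pushed straight down here to 35 mm below the rim tilts the loose hatch about 1 rad; the compartment below is 76 mm wide (y) and free that deep.
- hatch_3 (a joint): angle (rad) of hatch 3, counted from the box's +y end: flap 78 (x) x 72 (y) x 5 mm, pivot along the box's y at x = +19, z = 77.5 mm in the box. 0 shut; grows to 1.2 (stop) as the side nearer the robot (58 mm long) goes down into the box and the far side (20 mm) rises. Held: gives under 3 mm at its mark at 20 N. Loose: turns under about 1 N there and stays where it is left.
- mark_3 (a point): centre of the flat orange dot, 18 mm across, on top of hatch 3, where to press: 30 mm from the pivot towards the robot, midway across in y, 80 mm above the bench when shut; moves with the hatch. A 20 mm wide fingertip pushed straight down here to 35 mm below the rim tilts the loose hatch about 1 rad; the compartment below is 76 mm wide (y) and free that deep.
- hatch_4 (a joint): angle (rad) of hatch 4, counted from the box's +y end: flap 78 (x) x 72 (y) x 5 mm, pivot along the box's y at x = +19, z = 77.5 mm in the box. 0 shut; grows to 1.2 (stop) as the side nearer the robot (58 mm long) goes down into the box and the far side (20 mm) rises. Held: gives under 3 mm at its mark at 20 N. Loose: turns under about 1 N there and stays where it is left.
- mark_4 (a point): centre of the flat orange dot, 18 mm across, on top of hatch 4, where to press: 30 mm from the pivot towards the robot, midway across in y, 80 mm above the bench when shut; moves with the hatch. A 20 mm wide fingertip pushed straight down here to 35 mm below the rim tilts the loose hatch about 1 rad; the compartment below is 76 mm wide (y) and free that deep.
- yellow_tape: yellow tape roll, 64 x 57 x 34 mm, lying flat behind the box; origin at the centre of its underside. To be left alone.
- wire_reel: blue-flanged reel of wire, 52 mm across, 34 mm tall, standing behind the box; origin at the centre of its underside. To be left alone.
- block_battery: 9 V block battery, 18 x 27 x 48 mm, standing near the right-hand end of the box; origin at the centre of its underside. To be left alone.
- red_driver: stubby screwdriver with a red handle, 74 x 20 x 20 mm, lying in front of the box; origin at the centre of its underside. To be left alone.

How it is judged (in metres and radians):
At the end, for the whole second after the job is handed in: the loose hatch stands open by more than 0.85 rad (49 degrees) and is at rest; tape, reel, battery and screwdriver are within 15 mm of where they stood (value of joint any of hatch_1, hatch_2, hatch_3, hatch_4 above 0.85 rad and velocity of joint each of hatch_1, hatch_2, hatch_3, hatch_4 below 0.1 rad/s and distance of each of yellow_tape, wire_reel, block_battery, red_driver from where it was at the start of the episode below 0.015 m); the robot touches nothing.
It fails at once if a hatch or the box is forced: pressed with more than 60 N (contact force between any of the arm, the fingers and service_box above 60 N).
It fails at once if tape, reel, battery or screwdriver is pushed away, picked up or carried (moved more than 15 mm) (distance of any of yellow_tape, wire_reel, block_battery, red_driver from where it was at the start of the episode above 0.015 m).
It also fails if it takes over 45 s, if anything falls off the work surface, if the arm or the gripper's body presses on something with over 40 N, if the wrist force passes 120 N, or if a joint passes its speed limit or range.

## Working session

There is one attempt and no reset: what is moved stays moved. The work goes in short steps, Python scripts to look and compute and a tool call to move; the robot and the scene stay as the last step left them, time stands still between calls to the robot, and variables do not carry over. Pictures are saved under pics/ and viewed, at most 10 in all, crops included, and the job is handed in when it is done.

Besides the shell and the picture viewer there is one more tool, called after "Request:" by a JSON object that holds its "api" and its "payload". arm_command: Moves the arm, as the interface text tells. Its arguments: {"type":"object","properties":{"motion":{"type":"array"},"squeeze":{"type":"number"}},"required":["motion"]}

```bash
mkdir -p pics; cat > h.py <<'E'
import numpy as np,cv2
from scipy.spatial.transform import Rotation as R
from plant import ctrl
def ray(n,uv,z):
    i=ctrl.camera_info(n);K=np.array(i["camera_matrix"]);q=i["orientation"]
    M=R.from_quat([q[1],q[2],q[3],q[0]]).as_matrix();p=np.array(i["position"])
    d=M@np.linalg.inv(K)@np.array([uv[0],uv[1],1]);return p+d*(z-p[2])/d[2]
def orange(im):
    h=cv2.cvtColor(im,cv2.COLOR_RGB2HSV);m=cv2.inRange(h,(5,150,120),(18,255,255))
    n,_,s,c=cv2.connectedComponentsWithStats(m)
    return [(c[k],s[k]) for k in range(1,n) if s[k,4]>15]
E
python3 - <<'E'
from h import *
for n in("scene","top"):
    im=ctrl.camera(n);cv2.imwrite(f"pics/{n}0.png",im[:,:,::-1])
    print(n,ctrl.camera_info(n))
    for c,s in orange(im):print(c.round(1),s,ray(n,c,80).round(1))
print(ctrl.get_obs())
E
```

```text
scene {'camera_matrix': array([[398.94951851,   0.        , 316.60966187],
       [  0.        , 398.94951851, 196.03115967],
       [  0.        ,   0.        ,   1.        ]]), 'position': array([249.61511735, 325.21649739, 737.83602304]), 'orientation': array([ 0.09214026, -0.22510429,  0.89960101, -0.36270683])}
[38.8  8. ] [   0    0   94   24 1343] [2104.2 -653.8   80. ]
[94.4 53.6] [87 50 16  8 17] [1564.5 -478.7   80. ]
[347.8 183.7] [345 182   7   5  25] [ 504.4 -303.4   80. ]
[334.  206.1] [331 204   7   5  29] [ 501.2 -223.8   80. ]
[318.3 231.5] [315 229   8   6  38] [ 498.1 -143.2   80. ]
[300.6 259.9] [297 257   8   7  46] [495.2 -63.1  80. ]
top {'camera_matrix': array([[450.54991637,   0.        , 323.69119192],
       [  0.        , 450.54991637, 199.35650377],
       [  0.        ,   0.        ,   1.        ]]), 'position': array([ 411.91456741, -246.58713604,  904.18932771]), 'orientation': array([-0.07660351,  0.72294099, -0.68288168,  0.07183902])}
[227.6 243.4] [224 240   8   8  54] [495.2 -64.8  80. ]
[271.5 244.3] [268 241   8   8  56] [ 498.2 -145.3   80. ]
[314.8 244.9] [311 241   9   9  55] [ 501.5 -224.6   80. ]
[358.7 245.9] [355 242   8   9  56] [ 504.3 -304.8   80. ]
{'time': 0.1, 'joint_pos': array([ 1.08249147,  0.59207435,  0.04833818,  1.60969654, -0.03329991,
        0.94272802, -0.03370884]), 'qd': array([-0.00033094, -0.00239232,  0.00041826, -0.00415043,  0.00086933,
       -0.00214307,  0.00022465]), 'effort': array([ 4.36855975e-03, -5.49996758e+01,  1.55285507e+00, -1.98824626e+01,
        9.68924171e-03,  3.83232531e-03,  1.27222631e-05]), 'eef_pos': array([ 278.55275353, -668.53260067,  230.22132976]), 'tcp_rot': array([-1.01426545e-03,  9.80574540e-01,  1.96143997e-01, -2.73263673e-04]), 'force': array([-0.0854075 , -0.25167141, -0.68924831]), 'torque': array([-0.01404973, -0.00261713,  0.0217235 ]), 'gripper_force': 0.0, 'finger_gap': 85.23496810478336}
```

View pics/top0.png

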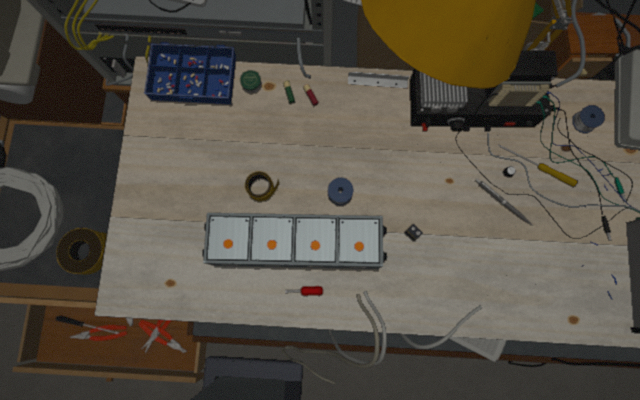

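View pics/scene0.png

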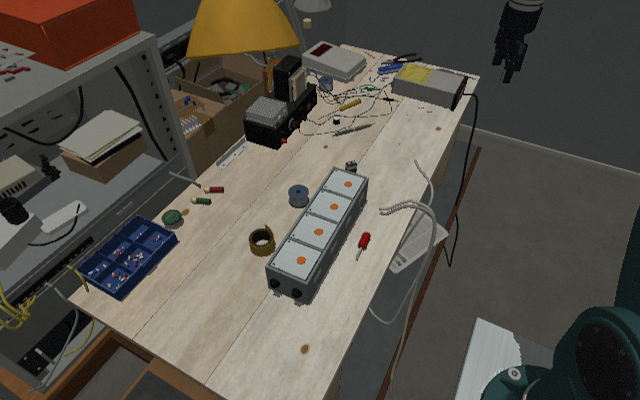

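The top view shows the four dots at about (228,243), (272,244), (315,245) and (359,246). The screwdriver is at (312,291) and the battery at (413,231). In the scene view the dots run from (301,260) to (348,184). Both views put the marks at x≈495–504 and y≈-64 to -304, spaced 80 mm apart. They agree within 2 mm, and the box yaw is about 0.038 rad. Next I shut the gripper, line it up with the box and approach mark 4.

Request:
{"api": "arm_command", "payload": {"motion": [{"gripper":1,"xyz":[0,0,0],"turn":0.15},{"gripper":1,"xyz":[0,0,0],"turn":0.15},{"gripper":1,"xyz":[0,0,0],"turn":0.155},{"gripper":1,"xyz":[0.4,-0.6,0],"turn":0},{"gripper":1,"xyz":[0.4,-0.6,0],"turn":0},{"gripper":1,"xyz":[0.4,-0.6,0],"turn":0},{"gripper":1,"xyz":[0.4,-0.6,0],"turn":0},{"gripper":1,"xyz":[0.4,-0.6,0],"turn":0},{"gripper":1,"xyz":[0.4,-0.6,0],"turn":0},{"gripper":1,"xyz":[0,0,0],"turn":0}], "squeeze": 20}}

```text
time: 1.1
eef_pos: [396.6, -478.2, 230.5]
tcp_rot: [-0.003, 1.0, 0.023, 0.001]
force: [0.2, 0.4, -0.2]
finger_gap: 0.2
gripper_force: 0.0
```

```bash
cat >> h.py <<'E'
MK={1:(495.2,-64),2:(498.1,-144.2),3:(501.4,-224.2),4:(504.4,-304)}
def st():
    o=ctrl.get_obs();q=o["tcp_rot"];r=R.from_quat([q[1],q[2],q[3],q[0]]);p=np.array(o["eef_pos"])
    M=r.as_matrix();print("t",o["time"],"p",p.round(1),"x",M[:,0].round(3),"z",M[:,2].round(3),"F",np.round(o["force"],1),"gap",round(o["finger_gap"],1))
    for k,m in MK.items():print(k,(M.T@(np.array([*m,80])-p)).round(1))
E
python3 -c "from h import *;st()"
```

```text
t 1.1 p [ 396.6 -478.2  230.5] x [0.999 0.047 0.002] z [ 0.001  0.005 -1.   ] F [ 0.2  0.4 -0.2] gap 0.2
1 [ 117.7 -408.4  152.9]
2 [ 116.8 -328.1  152.5]
3 [ 116.3 -248.   152. ]
4 [ 115.6 -168.2  151.6]
```

Request:
{"api": "arm_command", "payload": {"motion": [{"gripper":1,"xyz":[0.46,-0.67,0],"turn":0},{"gripper":1,"xyz":[0.46,-0.67,0],"turn":0},{"gripper":1,"xyz":[0.46,-0.67,0],"turn":0},{"gripper":1,"xyz":[0.46,-0.67,0],"turn":0},{"gripper":1,"xyz":[0.46,-0.67,0],"turn":0},{"gripper":1,"xyz":[0,0,0.6],"turn":0},{"gripper":1,"xyz":[0,0,0.6],"turn":0},{"gripper":1,"xyz":[0,0,0.6],"turn":0},{"gripper":1,"xyz":[0,0,0.6],"turn":0},{"gripper":1,"xyz":[0,0,0],"turn":0}]}}

```text
time: 2.1
eef_pos: [497.5, -311.9, 107.5]
tcp_rot: [-0.002, 1.0, 0.019, -0.004]
force: [-0.9, -0.2, 0.4]
finger_gap: 0.2
gripper_force: 0.0
```

```bash
python3 -c "from h import *;st()"
```

```text
t 2.1 p [ 497.5 -311.9  107.5] x [ 0.999  0.037 -0.008] z [-0.008  0.004 -1.   ] F [-0.9 -0.2  0.4] gap 0.2
1 [   7.1 -247.7   28.5]
2 [   7.  -167.4   28.1]
3 [  7.4 -87.3  27.8]
4 [ 7.4 -7.5 27.4]
```

Request:
{"api": "arm_command", "payload": {"motion": [{"gripper":1,"xyz":[0.14,-0.14,0],"turn":0},{"gripper":1,"xyz":[0,0,0.15],"turn":0},{"gripper":1,"xyz":[0,0,0.15],"turn":0},{"gripper":1,"xyz":[0,0,0.1],"turn":0},{"gripper":1,"xyz":[0,0,0.06],"turn":0},{"gripper":1,"xyz":[0,0,0.04],"turn":0},{"gripper":1,"xyz":[0,0,0.03],"turn":0},{"gripper":1,"xyz":[0,0,0.03],"turn":0},{"gripper":1,"xyz":[0,0,0.02],"turn":0},{"gripper":1,"xyz":[0,0,0],"turn":0}]}}

```text
time: 3.1
eef_pos: [507.3, -305.9, 82.2]
tcp_rot: [-0.0, 1.0, 0.019, -0.0]
force: [-0.1, -0.3, 0.5]
finger_gap: 0.2
gripper_force: 0.0
```

```bash
python3 -c "from h import *;st()"
```

```text
t 3.1 p [ 507.3 -305.9   82.2] x [ 0.999  0.037 -0.   ] z [-0.  0. -1.] F [-0.1 -0.3  0.5] gap 0.2
1 [  -3.1 -242.2    2.2]
2 [  -3.2 -162.     2.2]
3 [ -2.9 -81.9   2.2]
4 [-2.9 -2.   2.2]
```

Request:
{"api": "arm_command", "payload": {"motion": [{"gripper":1,"xyz":[-0.06,-0.04,0],"turn":0},{"gripper":1,"xyz":[0,0,0.02],"turn":0},{"gripper":1,"xyz":[0,0,0.02],"turn":0},{"gripper":1,"xyz":[0,0,0.02],"turn":0},{"gripper":1,"xyz":[0,0,0.02],"turn":0},{"gripper":1,"xyz":[0,0,0.02],"turn":0},{"gripper":1,"xyz":[0,0,0],"turn":0},{"gripper":1,"xyz":[0,0,0],"turn":0},{"gripper":1,"xyz":[0,0,0],"turn":0},{"gripper":1,"xyz":[0,0,0],"turn":0}]}}

```text
time: 4.1
eef_pos: [504.2, -304.0, 78.9]
tcp_rot: [-0.0, 1.0, 0.019, -0.0]
force: [-2.7, 2.5, 13.0]
finger_gap: 0.2
gripper_force: 6.6
```

Mark 4 gives 13 N with hardly any travel, so hatch 4 is held. Next is mark 3.

Request:
{"api": "arm_command", "payload": {"motion": [{"gripper":1,"xyz":[0,0,-0.44],"turn":0},{"gripper":1,"xyz":[0,-0.5,0],"turn":0},{"gripper":1,"xyz":[0,-0.6,0],"turn":0},{"gripper":1,"xyz":[0,-0.5,0],"turn":0},{"gripper":1,"xyz":[0,0,0.24],"turn":0},{"gripper":1,"xyz":[0,0,0.08],"turn":0},{"gripper":1,"xyz":[0,0,0.04],"turn":0},{"gripper":1,"xyz":[0,0,0.04],"turn":0},{"gripper":1,"xyz":[0,0,0.02],"turn":0},{"gripper":1,"xyz":[0,0,0.0],"turn":0}]}}

```text
time: 5.1
eef_pos: [501.1, -225.6, 79.2]
tcp_rot: [0.0, 1.0, 0.018, -0.0]
force: [-2.1, 0.3, 8.2]
finger_gap: 0.2
gripper_force: 4.3
```

Request:
{"api": "arm_command", "payload": {"motion": [{"gripper":1,"xyz":[0,0,0.02],"turn":0},{"gripper":1,"xyz":[0,0,0],"turn":0},{"gripper":1,"xyz":[0,0,0],"turn":0},{"gripper":1,"xyz":[0,0,0],"turn":0},{"gripper":1,"xyz":[0,0,0],"turn":0},{"gripper":1,"xyz":[0,0,0],"turn":0},{"gripper":1,"xyz":[0,0,0],"turn":0},{"gripper":1,"xyz":[0,0,0],"turn":0},{"gripper":1,"xyz":[0,0,0],"turn":0},{"gripper":1,"xyz":[0,0,0],"turn":0}]}}

```text
time: 6.1
eef_pos: [501.1, -225.6, 78.9]
tcp_rot: [0.0, 1.0, 0.018, 0.0]
force: [-3.5, 1.8, 13.0]
finger_gap: 0.2
gripper_force: 6.8
```

```bash
python3 -c "from h import *;st()"
```

```text
t 6.1 p [ 501.1 -225.6   78.9] x [0.999 0.035 0.   ] z [ 0.    -0.001 -1.   ] F [-3.5  1.8 13. ] gap 0.2
1 [  -0.2 -161.7   -1.2]
2 [ -0.1 -81.4  -1.2]
3 [ 0.4 -1.4 -1.1]
4 [ 0.6 78.5 -1.1]
```

Hatch 3 is held too, with the same 13 N. Next is mark 2.

Request:
{"api": "arm_command", "payload": {"motion": [{"gripper":1,"xyz":[0,0,-0.44],"turn":0},{"gripper":1,"xyz":[0,-0.5,0],"turn":0},{"gripper":1,"xyz":[0,-0.62,0],"turn":0},{"gripper":1,"xyz":[0,-0.5,0],"turn":0},{"gripper":1,"xyz":[0,0,0.24],"turn":0},{"gripper":1,"xyz":[0,0,0.08],"turn":0},{"gripper":1,"xyz":[0,0,0.04],"turn":0},{"gripper":1,"xyz":[0,0,0.04],"turn":0},{"gripper":1,"xyz":[0,0,0.04],"turn":0},{"gripper":1,"xyz":[0,0,0],"turn":0}]}}

```text
time: 7.1
eef_pos: [498.2, -144.1, 77.2]
tcp_rot: [0.0, 1.0, 0.018, 0.0]
force: [-0.1, 0.4, 0.3]
finger_gap: -0.1
gripper_force: 0.0
```

```bash
python3 -c "from h import *;st()"
```

```text
t 7.1 p [ 498.2 -144.1   77.2] x [0.999 0.036 0.   ] z [ 0. -0. -1.] F [-0.1  0.4  0.3] gap -0.1
1 [ -0.2 -80.2  -2.9]
2 [-0.2  0.1 -2.8]
3 [ 0.3 80.2 -2.8]
4 [  0.4 160.   -2.8]
```

Mark 2 yields with no force at 77.2 mm, so hatch 2 is the loose one. I push it down gently to about 44 mm.

Request:
{"api": "arm_command", "payload": {"motion": [{"gripper":1,"xyz":[0,0,0.08],"turn":0},{"gripper":1,"xyz":[0,0,0.08],"turn":0},{"gripper":1,"xyz":[0,0,0.08],"turn":0},{"gripper":1,"xyz":[0,0,0.08],"turn":0},{"gripper":1,"xyz":[0,0,0.08],"turn":0},{"gripper":1,"xyz":[0,0,0.08],"turn":0},{"gripper":1,"xyz":[0,0,0.08],"turn":0},{"gripper":1,"xyz":[0,0,0.06],"turn":0},{"gripper":1,"xyz":[0,0,0.04],"turn":0},{"gripper":1,"xyz":[0,0,0],"turn":0}]}}

```text
time: 8.1
eef_pos: [498.1, -143.1, 43.9]
tcp_rot: [-0.0, 1.0, 0.019, -0.0]
force: [-0.2, 0.5, 0.8]
finger_gap: 0.1
gripper_force: 0.1
```

```bash
python3 -c "
from h import *;st()
im=ctrl.camera('scene')[130:330,200:440];cv2.imwrite('pics/s1.png',cv2.resize(im,None,fx=3,fy=3)[:,:,::-1])"
```

```text
t 8.1 p [ 498.1 -143.1   43.9] x [ 0.999  0.038 -0.001] z [-0.001  0.    -1.   ] F [-0.2  0.5  0.8] gap 0.1
1 [  0.1 -79.1 -36.1]
2 [ -0.    1.1 -36.1]
3 [  0.3  81.2 -36.1]
4 [  0.3 161.  -36.1]
```

View pics/s1.png

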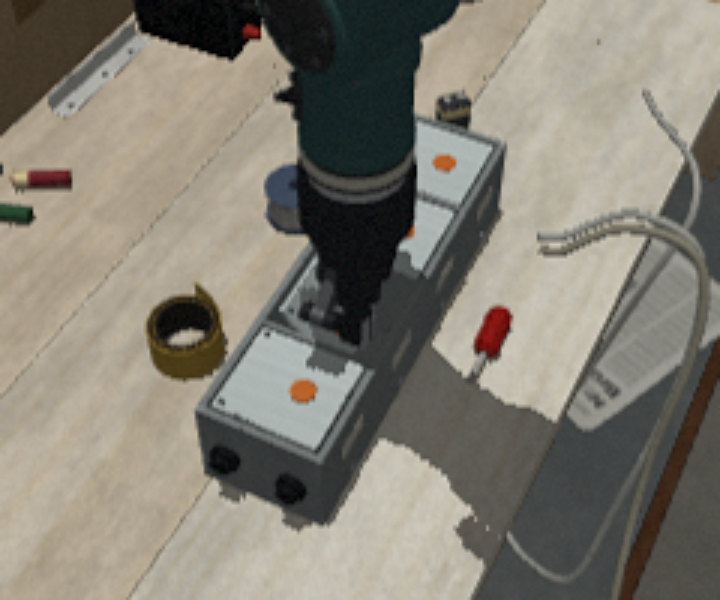

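The picture shows the finger inside the opening of hatch 2 (crop 340,330) with the flap tilted down. The tape, reel, battery and driver have not moved. I withdraw straight up.

Request:
{"api": "arm_command", "payload": {"motion": [{"gripper":1,"xyz":[0,0,-0.1],"turn":0},{"gripper":1,"xyz":[0,0,-0.2],"turn":0},{"gripper":1,"xyz":[0,0,-0.3],"turn":0},{"gripper":1,"xyz":[0,0,-0.5],"turn":0},{"gripper":1,"xyz":[0,0,-0.6],"turn":0},{"gripper":1,"xyz":[0,0,-0.6],"turn":0},{"gripper":1,"xyz":[0,0.6,-0.4],"turn":0},{"gripper":1,"xyz":[0,0.7,0],"turn":0},{"gripper":1,"xyz":[0,0.7,0],"turn":0},{"gripper":1,"xyz":[0,0.7,0],"turn":0}]}}

```text
time: 9.15
eef_pos: [503.6, -279.3, 180.9]
tcp_rot: [0.0, 1.0, 0.019, 0.001]
force: [0.2, 0.2, 0.7]
finger_gap: 0.1
gripper_force: 0.0
```

Request:
{"api": "arm_command", "payload": {"motion": [{"gripper":1,"xyz":[0,0.7,0],"turn":0},{"gripper":1,"xyz":[0,0.7,0],"turn":0},{"gripper":1,"xyz":[0,0.6,0],"turn":0},{"gripper":1,"xyz":[0,0,0],"turn":0},{"gripper":1,"xyz":[0,0,0],"turn":0},{"gripper":1,"xyz":[0,0,0],"turn":0},{"gripper":1,"xyz":[0,0,0],"turn":0},{"gripper":1,"xyz":[0,0,0],"turn":0},{"gripper":1,"xyz":[0,0,0],"turn":0},{"gripper":1,"xyz":[0,0,0],"turn":0}]}}

```text
time: 10.15
eef_pos: [507.2, -377.5, 179.3]
tcp_rot: [-0.0, 1.0, 0.019, -0.0]
force: [0.0, -0.2, -0.3]
finger_gap: -0.0
gripper_force: 0.0
```

```bash
python3 -c "
from h import *;st()
a=ctrl.camera('scene')[150:320,220:420];b=ctrl.camera('top')[160:310,190:440]
a=cv2.resize(a,(400,340));b=cv2.resize(b,(400,240))
cv2.imwrite('pics/s2.png',np.vstack([a,b])[:,:,::-1])"
```

```text
t 10.15 p [ 507.2 -377.5  179.3] x [ 0.999  0.038 -0.   ] z [-0.  0. -1.] F [ 0.  -0.2 -0.3] gap -0.0
1 [  -0.  -313.7   99.4]
2 [-2.000e-01 -2.335e+02  9.940e+01]
3 [ 1.000e-01 -1.534e+02  9.940e+01]
4 [  0.  -73.6  99.3]
```

View pics/s2.png

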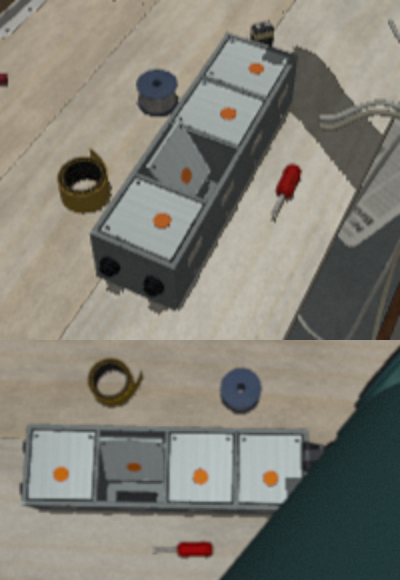

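Hatch 2 stands open with its mark at crop (186,175) in the scene view and (134,467) in the top view. The loose items are undisturbed. I check the angle from the mark's position before handing in.

```bash
python3 - <<'E'
from h import *
P={}
for n,w in (("scene",(313,237)),("top",(273.5,239.5))):
    h=cv2.cvtColor(ctrl.camera(n),cv2.COLOR_RGB2HSV);m=cv2.inRange(h,(4,130,60),(20,255,255))
    k,_,s,c=cv2.connectedComponentsWithStats(m)
    j=min(range(1,k),key=lambda j:np.hypot(*(c[j]-w)));print(n,c[j],s[j])
    P[n]=(ray(n,c[j],80),ray(n,c[j],30))
(a,a2),(b,b2)=P["scene"],P["top"];d=a2-a;e=b2-b
t=np.linalg.lstsq(np.c_[d,-e],b-a,rcond=None)[0];p=a+t[0]*d;q=b+t[1]*e
m=(p+q)/2;print(p,q,m)
piv=np.array([498.1+30,-144.2+1.1])
# mark is at (-30, +2.5) from the pivot in the flap
x=(m[:2]-piv)@[.9993,.038];z=m[2]-77.5;print(np.arctan2(-z,-x)+np.arctan2(2.5,30),np.hypot(x,z))
E
```

```text
scene [312.76666667 237.33333333] [311 234   5   8  30]
top [273.3125  238.96875] [270 237   8   5  32]
[ 512.18758903 -144.08000303   50.72765519] [ 511.53939442 -144.29429982   50.62631844] [ 511.86349173 -144.18715142   50.67698681]
1.1087987675440487 31.369915164906708
```

The mark gives about 1.1 rad at a radius of 31 mm, against the 30 mm it should be, so the hatch is well past 0.85 rad.

```bash
python3 -c "from plant import ctrl;print(ctrl.sign_off())"
```

```text
the job is handed in; nothing more can be done
None
```

Hatch 2 was the loose one: it stands open at about 1.1 rad (63°) by camera measurement, the hand is clear, the four loose items look undisturbed in the final pictures, and the job is handed in (no verdict was returned).

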